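# Couple the spout to the worktop water filter

## Robot

A 6-joint arm with a two-finger parallel gripper is mounted at the origin on a cart in front of the work surface, level with it; the furniture and walls round the work are solid. World frame = base frame: x ahead of the robot, y to its left, z up, the work surface at z = 0. Lengths are in m, angles in rad, forces in N, time in s.
With the tool pointing down it reaches from about 0.375 to 0.9 m from the base axis. Payload 3.1 kg.
Tool frame: the origin (TCP) lies on the centre line of the jaws, within the pads' length; the fingertips stand 17 mm ahead of it and the grasp point (between the pads) lies 2 mm behind it; z points along the fingers, y is the line along which they close (so a half turn about z gives the same grasp; the last joint's range is limited). The gripper opens to 85 mm and grips with 20 to 120 N. Pads are 22 mm wide; open, the fingers measure 114 mm over their backs; the gripper's body (76 mm by 85 mm) begins 54 mm behind the grasp point. The pads swing forward as they close: fully open they stand 13 mm farther back than shut.
Start: joints at [1.077, 0.527, 1.433, -0, 1.181, -0.178], TCP at [0.193, 0.594, 0.219] pointing down, gripper open.
Joint ranges: [-3.08, 3.08], [-0.75, 2.2], [0.22, 2.44], [-1.43, 4.57], [0, 2.65], [-2.85, 2.85]. Speed limits (rad/s): [2.79, 2.79, 3.14, 3.14, 3.14, 3.14].

## Interface

Orientations are given as a unit quaternion [x, y, z, w].
In Python, from plant import arm gives the robot as it stands. Calls block until the motion is done:
- arm.reach(position, orientation): joint-space move of the TCP to a pose.
- arm.line_to(position, ori=None, feed=0.15, max_force=None): straight line of the TCP; ori=None keeps the orientation; feed is the mean speed in m/s. With max_force (N) it stops when the force on the tool has changed by that much, and returns True; else False.
- arm.set_joints(angles): joint-space move.
- arm.open_gripper() and arm.close_gripper(effort=None): open the fingers fully, or close them until they stop; effort is the grip in N (None keeps the last).
- arm.wait(seconds).
- arm.solve_ik(position, orientation): joint angles nearest the present ones, or None.
- arm.get_obs(): the state.
- arm.grab_frame(name): name is "scene" or "top"; returns a dict with "pixels" (480x640x3 uint8, red, green, blue), "mtx" (3x3 intrinsics, pixels), "k1" (the pictures are not rectified: a ray, as slopes to the right and down, at radius r is drawn at 1 + k1 r^2 times it, then the intrinsics apply), "R" (3x3) and "t" (3): a world point X has camera coordinates R X + t. Camera axes: x right, y down, z forward; pixel columns grow to the right and rows downward; lengths in m; the calibration is good to about 2 mm. A picture is of the moment at which its call begins. There is no depth.
A pose or a line that the arm cannot do raises arm.MotionError and nothing moves.
- arm.finish_job(): hands the job in; it is judged then, once.
Trained networks look in the newest picture that a camera, given by its name, has taken for a name from the list of things; names that differ only in an ending like _2 or _b are one class to them, and where a whole thing is asked for, a point or a joint stands for the part that bears it (a point fixed in the world has none). Each returns a list of dicts, best first, with "confidence" (0 to 1); they miss things now and then, are a little off and sometimes report something else, mostly with a low value. They report only what shows in the picture. A call takes as long as a camera call.
- arm.masks_of(target, camera): "pixels" (480x640 bool, what is visible of it) and "xy" ([column, row] in pixels, amid what is visible of it).
- arm.mark_of(target, camera): "xy" ([column, row] in pixels: a listed point, or the origin of a listed thing).
The state is a dict: "time": time; "qpos": joint angles; "dq": joint speeds; "tau": joint torques, N m; "position": TCP position; "eef_rot": TCP orientation; "contact_force": force on the tool from outside, world axes, zero at the start; "wrist_torque": the same for the moment, N m; "gripper_width": opening from 0.0 (shut) to 1.0 (fully open); "grip_force": force on a finger pad.
Only numpy, scipy, OpenCV 4.12 (cv2) and the standard library are available. Lean on these libraries where they do the work, as an engineer would, in place of code of your own. Each camera call takes 0.05 s, during which the arm holds its last target. There are 200 camera calls.

## Task

Fit the curved spout to the water filter's quick coupler: turn the safety sleeve until its lug meets the slot in the guard, pull the sleeve back (down) until it catches, then take the curved spout from the wooden block and press its plug fully home, spout pointing out over the drip tray, so that the sleeve springs forward again and locks it. Leave the spray nozzle in the block and do not disturb the other things.

Things in the scene. Friction and masses are not known exactly. Their poses are not given: they have to be found in the camera images.
- filter: White worktop water filter, fixed. Origin on the worktop directly below the coupler's axis, z up. Housing 135 x 100 x 85 mm high (x -45 to +90 mm); drip tray before it, x -117 to -45 mm, y +-50 mm, 14 mm high. The steel quick coupler stands upright on the housing at x = y = 0.
- sleeve_mid (a point): Point on the coupler's axis, 133 mm above the worktop (fixed to the filter; axes as the filter's). The sprung steel sleeve round it is 40 mm in diameter and is gripped from 108 to 143 mm above the worktop (sleeve forward). Below is its flange, 52 mm wide, 5 mm thick, underside at 103 mm, with a 5 mm wide lug that sticks out to 37 mm from the axis. Mouth tube, 30 mm wide, ends 4 mm above it.
- slot (a point): Middle of the slot, 13 mm wide, in the fixed guard ring (radius 31 to 36 mm, top at 100 mm, round the front half), at the filter's -x. The sleeve turns easily (2 rad range). Its lug starts 0.35 to 1.1 rad counter-clockwise (from above) of the slot, bearing not reported: turn clockwise, trying it downwards. Off the slot the lug stops hard after 3 mm; within +-0.1 rad of it the sleeve goes on down.
- catch_point (a point): Tip of a small spring catch behind the coupler (+x, 24 to 44 mm from the axis, top at 101 mm). When the sleeve is pulled 12 mm or more, it snaps over the flange and holds the sleeve about 11 mm back when let go. A plug pressed home in the coupler trips it.
- sleeve (a joint): Travel of the sleeve in m: 0 = forward (up, as at the start), grows as it is pulled back (down); about 0.011 when held by the catch, 0.015 at the stop. Pulling takes 3 to 7 N. While it is forward, inner jaws close the bore to any plug; when the catch is tripped it springs to 0 and its jaws close in the plug's groove.
- mouth (a point): Centre of the coupler's open upper mouth, 147 mm above the worktop on the coupler's axis; axes as the filter's. Bore 20 mm wide. A plug in it meets a sprung valve 22 mm down, needs 6 to 10 N to be pressed on, and is home with its shoulder on the mouth, 28 mm down; once let go, it may rise by 2 mm.
- spout: Curved steel spout, 0.13 kg, loose, in one of the block's two holes. Origin at the round tip of its plug, z up, +x the way it points (in the block about the block's +y). Plug 18 mm wide, 28 mm long, with a groove; then a shoulder 28 mm wide (28 to 32 mm above the tip), a square barrel 24 x 24 mm (32 to 66 mm) to grip across y, and a bent 11 mm tube that rises to 92 mm and reaches 70 mm out.
- plug_seat (a point): Centre of the underside of the spout's shoulder, 28 mm above the tip of its plug.
- outlet (a point): Open end of the spout, 70 mm out along the spout's +x, 55 mm above the tip of the plug.
- nozzle: Spray nozzle, not wanted: same plug and barrel as the spout, but a straight round head 38 mm wide on top, 90 mm high in all. Stands in the other hole of the block. Origin at the tip of its plug, z up.
- block: Wooden block, fixed, 150 (x) x 60 (y) x 34 mm, origin under its centre. Holes 22 mm wide and 30 mm deep at x = +-42.5 mm; the plugs hang in them by their shoulders.
- garlic: Garlic bulb, 53 mm, a bystander; origin under its centre.
- tea_light: Tea light, 38 mm wide, 15 mm high, a bystander; origin under its centre.
- tumbler: Clear glass tumbler, 81 mm wide, 91 mm high, a bystander; origin under its centre.

How it is judged:
On the way, in this order (a step that is already met when the one before it is completed fails the run):
1. the sleeve is pulled back and stays back, with no plug in the coupler (value of joint sleeve above 0.0095 m and distance between plug_seat and mouth above 0.08 m), for 0.3 s.
2. the spout's plug is pressed home in the coupler (z of plug_seat in the frame of mouth below 0.0035 m and horizontal distance between plug_seat and mouth below 0.004 m and angle between spout's own z axis and vertical below 0.12 rad), for 0.1 s.
At the end, for the whole second after the job is handed in: The plug is home (shoulder within 3.5 mm of the mouth and 4 mm of its axis, upright within 0.12 rad), the sleeve has sprung forward (within 2 mm), the outlet is over the drip tray (55 mm or more in front of the coupler's axis, about 38 degrees either way), and the spout is at rest (all of step 2 and value of joint sleeve below 0.002 m and x of outlet in the frame of filter below -0.055 m and linear speed of spout below 0.02 m/s and velocity of joint sleeve below 0.02 m/s); the robot touches nothing.
It fails at once if the spray nozzle is moved by more than 20 mm (distance of nozzle from where it was at the start of the episode above 0.02 m).
It fails at once if the garlic is moved by more than 25 mm (distance of garlic from where it was at the start of the episode above 0.025 m).
It fails at once if the tea light is moved by more than 25 mm (distance of tea_light from where it was at the start of the episode above 0.025 m).
It fails at once if the tumbler is moved by more than 25 mm (distance of tumbler from where it was at the start of the episode above 0.025 m).
It also fails if it takes over 58 s, if anything falls off the work surface, if the arm or the gripper's body presses on something with over 40 N, if the wrist force passes 120 N, or if a joint passes its speed limit or range.

## Working session

There is one attempt and no reset: what is moved stays moved. The work goes in short steps, each a Python script; the robot and the scene stay as the last script left them, time stands still between calls to the robot, and variables do not carry over. Pictures are saved under pics/ and viewed, at most 10 in all, crops included, and the job is handed in when it is done.

```bash
mkdir -p pics; ls; cat > h.py <<'E'
import numpy as np, cv2
from plant import arm
from scipy.spatial.transform import Rotation as Rr
def undist(f,xy):
    p=np.linalg.inv(f["mtx"])@[xy[0],xy[1],1]; d=p[:2]; rd=np.hypot(*d); r=rd
    for _ in range(30): r=rd/(1+f["k1"]*r*r)
    return d*(r/rd if rd>0 else 1)
def ray(f,xy):
    s=undist(f,xy); R=np.array(f["R"]);t=np.array(f["t"])
    return -R.T@t, R.T@np.array([s[0],s[1],1])
def onz(f,xy,z):
    o,d=ray(f,xy); return o+d*(z-o[2])/d[2]
def tri(rs):
    A=np.zeros((3,3));b=np.zeros(3)
    for o,d in rs:
        d=d/np.linalg.norm(d);P=np.eye(3)-np.outer(d,d);A+=P;b+=P@o
    X=np.linalg.solve(A,b)
    e=[np.linalg.norm((np.eye(3)-np.outer(d,d)/(d@d))@(X-o)) for o,d in rs]
    return X,max(e)
def proj(f,X):
    c=np.array(f["R"])@X+f["t"]; s=c[:2]/c[2]; s=s*(1+f["k1"]*(s@s))
    return (f["mtx"]@[s[0],s[1],1])[:2]
def down(yaw): # tool z down, tool y at angle yaw in world
    y=np.array([np.cos(yaw),np.sin(yaw),0]);z=np.array([0,0,-1.]);x=np.cross(y,z)
    return Rr.from_matrix(np.c_[x,y,z]).as_quat()
def save(f,n): cv2.imwrite(f"pics/{n}.png",f["pixels"][:,:,::-1])
E
python3 - <<'E'
from h import *
F={c:arm.grab_frame(c) for c in("scene","top")}
for c in F: save(F[c],c+"0"); print(c,ray(F[c],(320,240)))
for n in["filter","sleeve_mid","slot","catch_point","mouth","spout","plug_seat","outlet","nozzle","block","garlic","tea_light","tumbler"]:
    rs=[]
    for c in F:
        m=arm.mark_of(n,c)
        if m: rs.append(ray(F[c],m[0]["xy"])); print(n,c,np.round(m[0]["xy"]),round(m[0]["confidence"],2))
    if len(rs)==2: print("   ",*[np.round(v,4) for v in tri(rs)])
print(arm.get_obs())
E
```

```text
pics
scene (array([ 0.03540464, -0.14082443,  0.85515319]), array([ 0.42025988,  0.472778  , -0.7745378 ]))
top (array([0.28035632, 0.35785257, 1.13372837]), array([ 0.15294886, -0.03326576, -0.98772677]))
filter scene [379. 292.] 0.79
filter top [374. 220.] 0.56
    [ 0.4984  0.2093 -0.0049] 0.0009
sleeve_mid scene [386. 252.] 0.95
sleeve_mid top [379. 206.] 0.6
    [0.5037 0.2128 0.1148] 0.0033
slot scene [372. 272.] 0.81
slot top [389. 228.] 0.95
    [0.4597 0.1988 0.1103] 0.0012
catch_point scene [396. 256.] 0.68
catch_point top [380. 197.] 0.67
    [0.5266 0.2067 0.0871] 0.003
mouth scene [387. 249.] 0.87
mouth top [387. 208.] 0.8
    [0.4943 0.2035 0.1384] 0.0025
spout top [287. 231.] 0.76
plug_seat scene [308. 234.] 0.71
plug_seat top [283. 229.] 0.95
    [0.4738 0.3911 0.031 ] 0.002
outlet scene [282. 244.] 0.73
outlet top [287. 262.] 0.89
    [0.404  0.3847 0.065 ] 0.0004
nozzle scene [336. 223.] 0.97
nozzle top [280. 190.] 0.75
    [ 0.5628  0.4007 -0.0108] 0.0016
block scene [323. 232.] 0.62
block top [284. 214.] 0.93
    [0.5104 0.3896 0.0089] 0.0042
garlic scene [371. 36
[... 188 characters left out ...]
0.002
{'time': 1.4, 'qpos': array([ 1.07750884e+00,  5.27509367e-01,  1.43269571e+00,  1.31654998e-05,
        1.18135607e+00, -1.78503380e-01]), 'dq': array([-0.00150165, -0.00034557,  0.00051106, -0.0003072 ,  0.00090783,
       -0.00091125]), 'tau': array([-5.57614294e-04, -4.42316329e+01, -1.78413320e+01, -3.49120755e-04,
        8.93903180e-04, -7.58465887e-06]), 'position': array([0.19347407, 0.59429309, 0.21850601]), 'eef_rot': array([ 1.56745500e-01,  9.87639027e-01,  1.68789819e-05, -5.57478203e-07]), 'contact_force': array([ 0.20675407, -0.29934463, -0.12834124]), 'wrist_torque': array([-0.00922952,  0.04537877,  0.05276614]), 'grip_force': 0.0, 'gripper_width': 1.0016828755132647}
```

```bash
python3 - <<'E'
import cv2
a=cv2.imread("pics/top0.png")[150:330,180:460];b=cv2.imread("pics/scene0.png")[180:400,200:460]
cv2.imwrite("pics/c1.png",cv2.resize(a,(784,504),interpolation=cv2.INTER_CUBIC))
cv2.imwrite("pics/c2.png",cv2.resize(b,None,fx=2.7,fy=2.7,interpolation=cv2.INTER_CUBIC))
E
```

```text
(no output)
```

View pics/c1.png

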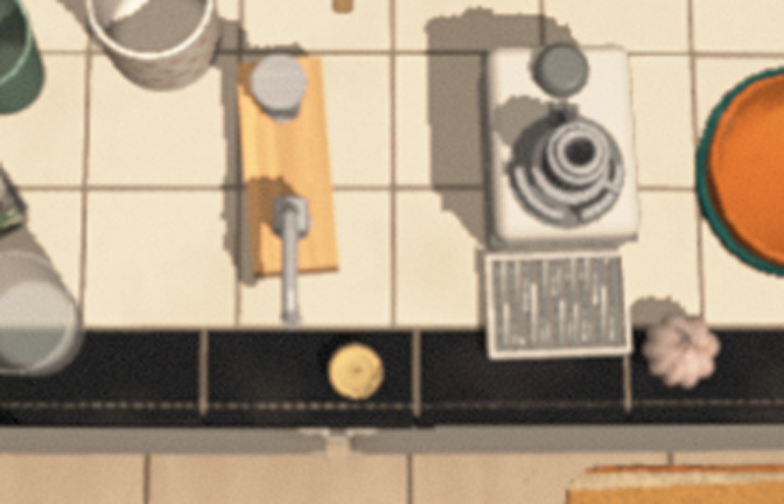

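View pics/c2.png

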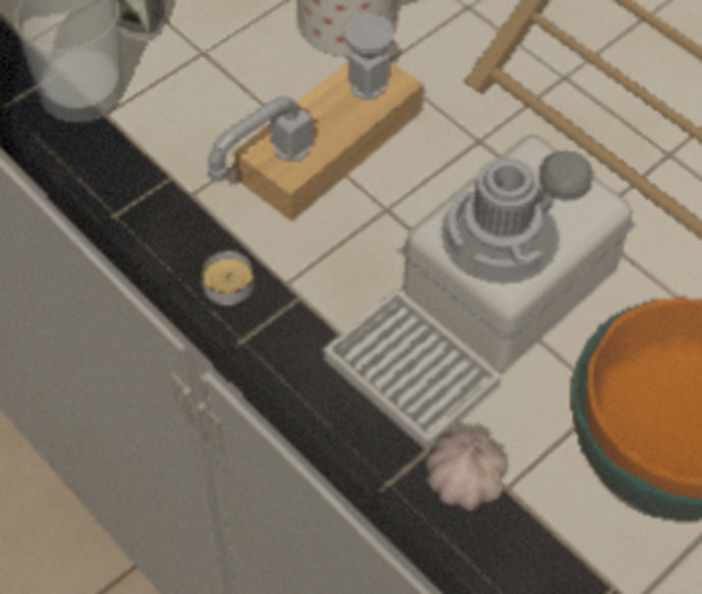

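```bash
python3 - <<'E'
from h import *
F={c:arm.grab_frame(c) for c in("scene","top")}
T=lambda x,y:(x/2.8+180,y/2.8+150)
S=lambda x,y:(x/2.7+200,y/2.7+180)
print("mouth z.147",onz(F["top"],T(578,152),.147),onz(F["scene"],S(508,177),.147),tri([ray(F["top"],T(578,152)),ray(F["scene"],S(508,177))]))
def quad(c,pts,z):
    P=np.array([onz(F[c],p,z)[:2] for p in pts]); print(np.round(P,4).tolist(),"ctr",P.mean(0)); 
    for i in range(4):
        d=P[(i+1)%4]-P[i]; print("  len %.4f ang %.3f"%(np.hypot(*d),np.arctan2(d[1],d[0])))
quad("top",[T(487,255),T(622,250),T(632,350),T(492,356)],.014)
quad("scene",[S(400,293),S(497,380),S(430,443),S(326,351)],.014)
quad("top",[T(240,62),T(322,57),T(338,268),T(258,273)],.034)
quad("scene",[S(385,62),S(423,92),S(292,198),S(240,160)],.034)
for c in F:
    for n in("spout","nozzle","sleeve"):
        m=arm.masks_of(n,c)
        if m: ys,xs=np.nonzero(m[0]["pixels"]); print(n,c,m[0]["confidence"],len(xs),xs.min(),xs.max(),ys.min(),ys.max())
q=arm.solve_ik([.494,.204,.133],down(np.pi/2+.6)); print(q); q=arm.solve_ik([.494,.204,.133],down(np.pi/2-.6)); print(q)
print(arm.solve_ik([.494,.204,.133],down(-np.pi/2+.6)))
E
python3 - <<'E'
import cv2
a=cv2.imread("pics/top0.png")[180:240,355:415];b=cv2.imread("pics/scene0.png")[230:290,360:420]
cv2.imwrite("pics/c3.png",cv2.resize(cv2.hconcat([a,b]),(800,400),interpolation=cv2.INTER_CUBIC))
E
```

```text
mouth z.147 [0.49701807 0.20660582 0.147     ] [0.49831073 0.20300088 0.147     ] (array([0.49902269, 0.20522855, 0.14369691]), np.float64(0.0014950105490838957))
[[0.4516, 0.253], [0.455, 0.1564], [0.3837, 0.1513], [0.38, 0.2505]] ctr [0.4175646  0.20278729]
  len 0.0966 ang -1.535
  len 0.0715 ang -3.069
  len 0.0993 ang 1.608
  len 0.0716 ang 0.035
[[0.4511, 0.2468], [0.4504, 0.1506], [0.3829, 0.1473], [0.3799, 0.2465]] ctr [0.41607295 0.19777578]
  len 0.0962 ang -1.578
  len 0.0676 ang -3.093
  len 0.0993 ang 1.601
  len 0.0713 ang 0.004
[[0.5866, 0.4275], [0.5903, 0.3696], [0.4395, 0.3582], [0.436, 0.4134]] ctr [0.51308207 0.39219025]
  len 0.0581 ang -1.507
  len 0.1512 ang -3.066
  len 0.0553 ang 1.633
  len 0.1512 ang 0.093
[[0.5853, 0.4038], [0.5851, 0.3607], [0.4409, 0.3509], [0.4358, 0.4042]] ctr [0.51175349 0.37991715]
  len 0.0431 ang -1.576
  len 0.1445 ang -3.074
  len 0.0535 ang 1.666
  len 0.1495 ang -0.002
spout scene 0.96 529 276 315 216 247
nozzle scene 0.73 6545 320 433 230 344
sleeve scene 0.71 543 371 400 244 275
spout top 0.74 426 277 290 220 267
nozzle top 0.64 361 270 288 170 193
sleeve top 0.97 451 370 400 194 222
[ 1.82417375e-01  5.28537533e-01  1.74162295e+00 -4.44089210e-16
  8.71432175e-01 -1.98837895e+00]
[ 1.82417375e-01  5.28537533e-01  1.74162295e+00 -4.44089210e-16
  8.71432175e-01 -7.88378951e-01]
[ 1.82417375e-01  5.28537533e-01  1.74162295e+00 -4.44089210e-16
  8.71432175e-01  1.15321370e+00]
```

View pics/c3.png

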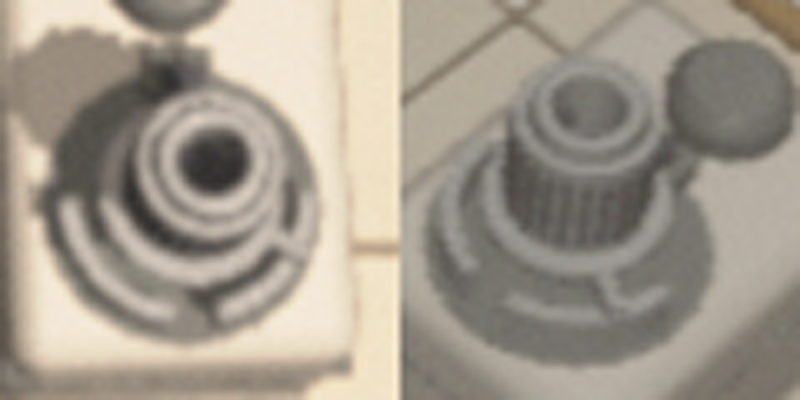

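```bash
python3 - <<'E'
from h import *
F={c:arm.grab_frame(c) for c in("scene","top")}
tm=(386.95,203.7); sm=(388.5,245)
print(onz(F["top"],tm,.147),onz(F["scene"],sm,.147),tri([ray(F["top"],tm),ray(F["scene"],sm)]))
for c,m,l,s in(("top",tm,(398.8,216.7),(385.3,226.5)),("scene",sm,(360+(615-400)/6.667,230+290/6.667),(360+(490-400)/6.667,230+283/6.667))):
    C=onz(F[c],m,.147)[:2]; L=onz(F[c],l,.1055)[:2]-C; S=onz(F[c],s,.1)[:2]-C
    print(c,"lug",L,np.hypot(*L),np.arctan2(L[1],L[0]),"slot",S,np.hypot(*S),np.arctan2(S[1],S[0]))
yaw=.035; c=np.array([.498,.2045]); d=.75
a0=np.pi/2+yaw+d/2
arm.reach([*c,.24],down(a0))
arm.line_to([*c,.133],feed=.12,max_force=8)
o=arm.get_obs(); print(o["position"],o["contact_force"])
arm.close_gripper(25); o=arm.get_obs(); print(o["time"],o["position"],o["contact_force"],o["wrist_torque"],o["gripper_width"],o["grip_force"])
E
```

```text
[0.49808252 0.20564611 0.147     ] [0.49965931 0.20343414 0.147     ] (array([0.49947438, 0.20469266, 0.14546393]), np.float64(0.0012297999521573937))
top lug [-0.01524286 -0.02776642] 0.031675211974423766 -2.0728464362064263 slot [-0.03259765 -0.00306305] 0.032741248148379726 -3.0479022698983873
scene lug [-0.01466977 -0.02827686] 0.031855660178415825 -2.0493629809986325 slot [-0.03422654 -0.00194945] 0.03428201680543102 -3.0846968938717834
[0.49857988 0.20473553 0.13357693] [-0.3782504   0.92911872 -1.12770142]
5.5083 [0.49896965 0.20452594 0.13349431] [ 1.3299986  -0.56682277  3.61127384] [-0.09587045 -0.2671298  -0.01576163] 0.003009508507022659 1.7708697955822572
```

```bash
python3 - <<'E'
from h import *
F={c:arm.grab_frame(c) for c in("scene","top")}
o=arm.get_obs(); print(o["time"],o["position"],o["contact_force"],o["gripper_width"],o["grip_force"],Rr.from_quat(o["eef_rot"]).as_matrix())
a=F["top"]["pixels"][130:280,310:460];b=F["scene"]["pixels"][160:310,310:460]
cv2.imwrite("pics/d1.png",cv2.resize(cv2.hconcat([a,b])[:,:,::-1],(800,400),interpolation=cv2.INTER_CUBIC))
E
```

```text
5.6083 [0.49892736 0.20452384 0.13341717] [ 0.56830184 -0.40144923  3.46834856] 0.0002437793544506641 1.9526685042364988 [[-9.17110344e-01 -3.98628336e-01  2.01652050e-03]
 [-3.98628823e-01  9.17112333e-01  1.72013968e-04]
 [-1.91794546e-03 -6.46087404e-04 -9.99997952e-01]]
```

View pics/d1.png

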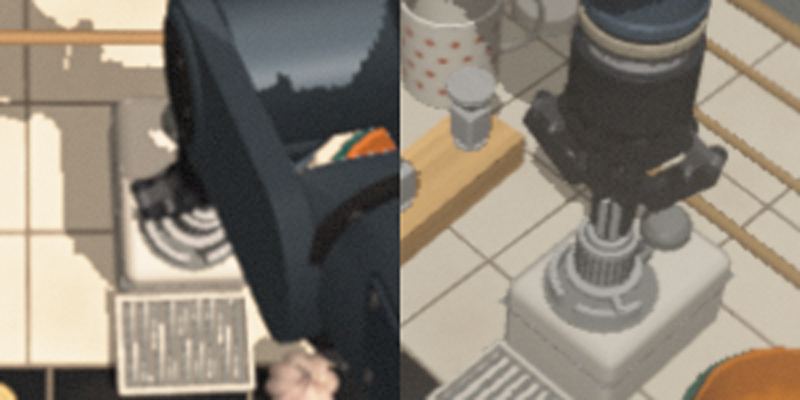

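```bash
python3 - <<'E'
from h import *
f=arm.grab_frame("scene")
o=arm.get_obs();p=o["position"]
for z in (.1,.116,.1335,.147,.16,.175,.19,.21,.23):
    u=proj(f,np.array([p[0],p[1],z])); print(z,u,"d1 crop",400+(u[0]-310)*400/150,(u[1]-160)*400/150)
cv2.imwrite("pics/d2.png",cv2.resize(f["pixels"][190:280,340:440,::-1],(800,600)[:1]+(720,) if 0 else (660,594),interpolation=cv2.INTER_CUBIC))
E
```

```text
0.1 [385.28973687 261.21627262] d1 crop 600.7726316491661 269.91006031730205
0.116 [386.10598857 255.7942717 ] d1 crop 602.94930286654 255.4513912129424
0.1335 [387.0218895  249.69557909] d1 crop 605.3917053326829 239.18821090201308
0.147 [387.74548895 244.8662479 ] d1 crop 607.3213038760265 226.30999438826552
0.16 [388.45675068 240.10963691] d1 crop 609.2180018050145 213.62569842087956
0.175 [389.29557879 234.48757607] d1 crop 611.4548767695311 198.63353619440218
0.19 [390.15442749 228.71739042] d1 crop 613.7451399838599 183.24637444821178
0.21 [391.33179264 220.78411095] d1 crop 616.8847803673448 162.09096253604102
0.23 [392.54741654 212.56464679] d1 crop 620.1264441033811 140.17239144197112
```

View pics/d2.png

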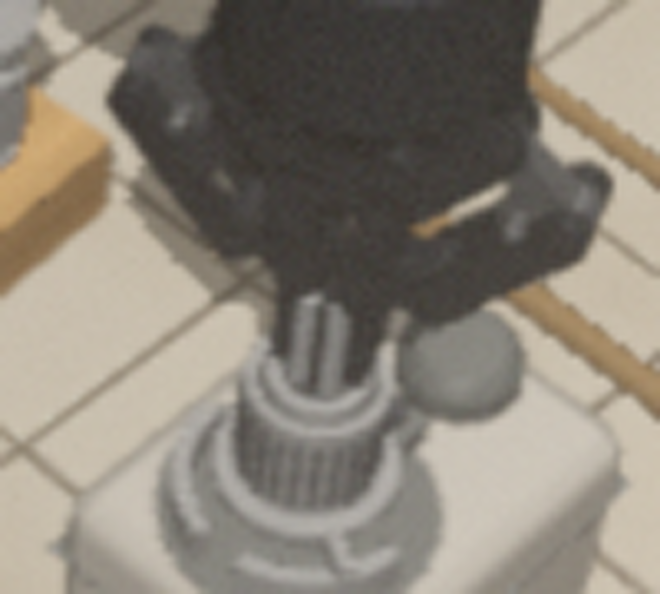

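```bash
python3 - <<'E'
from h import *
p=arm.get_obs()["position"]
arm.line_to([.4985,.2045,.2],feed=.15)
o=arm.get_obs(); print(o["position"],o["contact_force"],o["gripper_width"])
im=[]
for k in (0,1):
    if k: arm.open_gripper()
    f=arm.grab_frame("scene"); a=f["pixels"][170:290,330:450,::-1].copy(); im.append(cv2.resize(a,(400,400),interpolation=cv2.INTER_CUBIC))
    if not k:
        for z in(.2,.183,.17):
            u=proj(f,np.array([.4985,.2045,z])); print(z,(u-[330,170])/120*400)
print(arm.get_obs()["gripper_width"],arm.get_obs()["time"])
cv2.imwrite("pics/e1.png",cv2.hconcat(im))
E
```

```text
[0.49729586 0.20439293 0.19914696] [-1.27334535 -0.05733638 -0.73085219] 0.002126283017223308
0.2 [201.92775536 183.06077861]
0.183 [198.64363524 205.20326122]
0.17 [196.19110798 221.69818316]
1.0006094813402582 7.1417
```

View pics/e1.png

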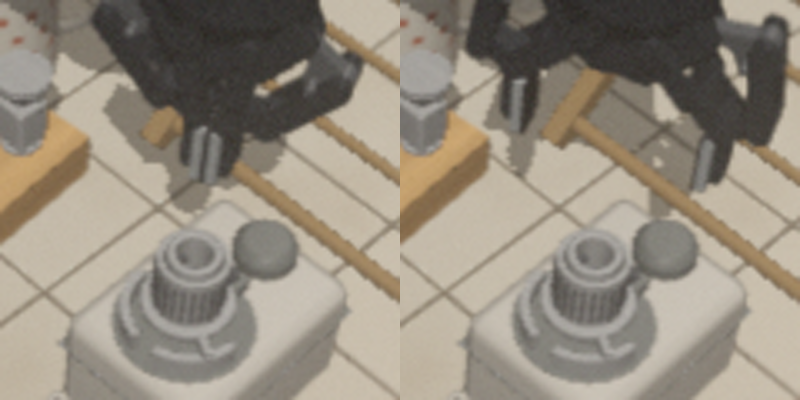

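```bash
python3 - <<'E'
from h import *
d=1.03; c=[.4985,.2045]; a0=np.pi/2+.04+d/2
arm.reach([*c,.18],down(a0))
print(arm.line_to([*c,.103],feed=.1,max_force=10))
o=arm.get_obs(); print(o["position"],o["contact_force"])
arm.close_gripper(30); o=arm.get_obs(); print(o["time"],o["position"],o["contact_force"],o["wrist_torque"],o["gripper_width"],o["grip_force"])
if .35<o["gripper_width"]<.6:
    p=o["position"]
    arm.reach([*c,.103],down(a0-d)); o=arm.get_obs(); print("turned",o["time"],o["position"],o["contact_force"],o["wrist_torque"],o["gripper_width"],o["grip_force"])
f=arm.grab_frame("scene"); cv2.imwrite("pics/e2.png",cv2.resize(f["pixels"][170:290,330:450,::-1],(590,590),interpolation=cv2.INTER_CUBIC))
E
```

```text
False
[0.49906529 0.20462733 0.10354098] [-0.31596527  0.57041076 -0.21353592]
8.8083 [0.49827222 0.20517356 0.10328372] [-1.1334093   3.92467691  0.81411959] [ 0.42109487  0.19772835 -0.03915922] 0.4565032865150399 30.052038989961147
turned 9.775 [0.49821007 0.20479812 0.10299271] [-1.74438111  3.45801827  0.80620972] [0.56379093 0.31870027 0.00375486] 0.45928137924717843 30.017771366983652
```

View pics/e2.png

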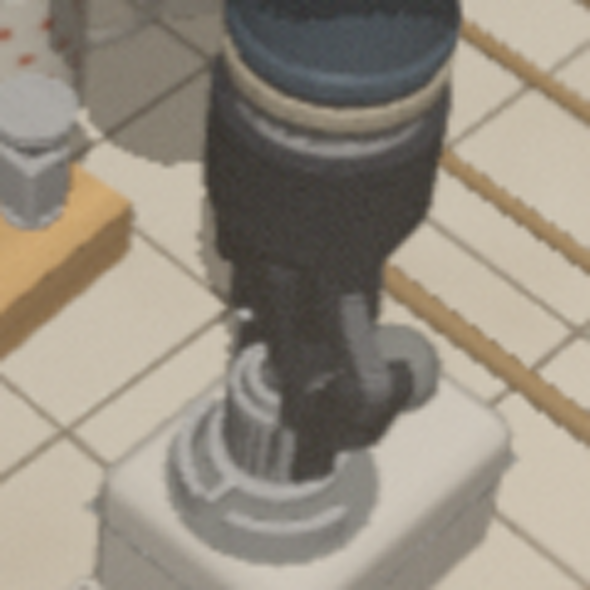

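```bash
cat >> h.py <<'E'
def st(s=""):
    o=arm.get_obs(); print(s,"t%.2f"%o["time"],np.round(o["position"],4),np.round(o["contact_force"],1),"w%.3f g%.0f"%(o["gripper_width"],o["grip_force"])); return o
E
python3 - <<'E'
from h import *
c=[.4985,.2045]; a=np.pi/2+.04-1.03/2
arm.close_gripper(60)
for k,da in enumerate((0,-.12,.12,-.24,.24)):
    if k: arm.reach([*c,.103],down(a+da))
    hit=arm.line_to([*c,.0965],feed=.02,max_force=14); o=st(f"{da} {hit}")
    if not hit and o["position"][2]<.0985: break
    arm.line_to([*c,.103],feed=.05)
else: raise SystemExit
hit=arm.line_to([*c,.0895],feed=.02,max_force=25); st(f"down {hit}")
E
```

```text
0 False t10.52 [0.4982 0.2048 0.0964] [-1.7  4.3  2.1] w0.454 g60
down False t11.02 [0.4983 0.2048 0.0896] [-2.5  5.3  2.9] w0.454 g60
```

```bash
python3 - <<'E'
from h import *
c=[.4985,.2045]
arm.open_gripper(); st("open")
arm.line_to([*c,.2],feed=.2); st()
f=arm.grab_frame("scene"); a=f["pixels"][220:290,350:430,::-1]
g=cv2.imread("pics/scene0.png")[220:290,350:430]
cv2.imwrite("pics/e3.png",cv2.resize(cv2.hconcat([g,a]),(800,350),interpolation=cv2.INTER_CUBIC))
E
```

```text
open t11.54 [0.4986 0.2043 0.0894] [0.3 0.2 0.6] w1.003 g0
 t12.24 [0.4977 0.2043 0.1993] [-0.1 -0.5 -1. ] w1.005 g0
```

View pics/e3.png

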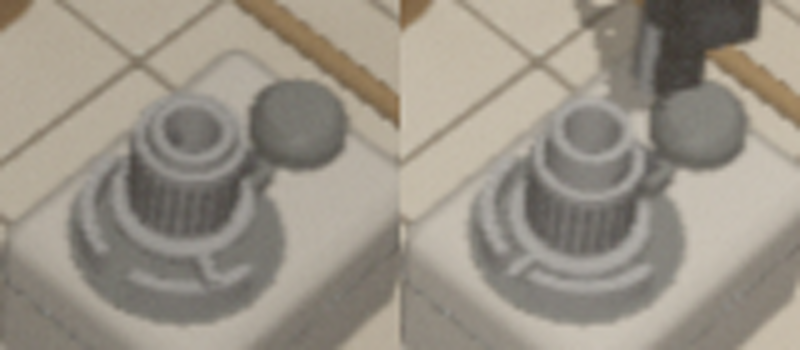

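```bash
python3 - <<'E'
from h import *
q=down(np.pi/2+.085); p=[.472,.390]
arm.reach([*p,.13],q)
print(arm.line_to([*p,.027],feed=.12,max_force=8)); st("at")
arm.close_gripper(40); st("closed")
arm.line_to([*p,.196],feed=.15); o=st("lift")
F={c:arm.grab_frame(c) for c in("scene","top")}
for c in F: save(F[c],c+"9")
for n in("plug_seat","outlet","spout"):
    rs=[]
    for c in F:
        m=arm.mark_of(n,c)
        if m: rs.append(ray(F[c],m[0]["xy"])); print(n,c,m[0]["xy"],m[0]["confidence"])
    if len(rs)==2: print("   ",*[np.round(v,4) for v in tri(rs)])
cv2.imwrite("pics/g1.png",cv2.resize(F["scene"]["pixels"][130:250,240:360,::-1],(590,590),interpolation=cv2.INTER_CUBIC))
print("crop 240,130 x4.917; axis pts:",[((proj(F["scene"],np.array([*o["position"][:2],z]))-[240,130])*4.917).round().tolist() for z in(.175,.203,.241)])
E
```

```text
False
at t14.12 [0.4727 0.3902 0.0277] [0.9 0.8 0.4] w0.997 g0
closed t14.70 [0.4721 0.3901 0.0275] [-0.9  0.3  3.8] w0.285 g38
lift t15.97 [0.4713 0.3896 0.1949] [ 0.8 -0.5 -2.2] w0.282 g38
plug_seat scene [303.8, 173.3] 0.79
plug_seat top [280.9, 212.8] 0.42
    [0.4701 0.3907 0.2039] 0.0004
outlet scene [275.3, 185.7] 0.94
outlet top [384.3, 205.1] 0.48
    [0.3897 0.265  0.3573] 0.0623
spout scene [302.4, 186.3] 0.89
spout top [280.3, 219.3] 0.44
    [0.4659 0.3924 0.1725] 0.0012
crop 240,130 x4.917; axis pts: [[319.0, 270.0], [317.0, 215.0], [314.0, 137.0]]
```

View pics/g1.png

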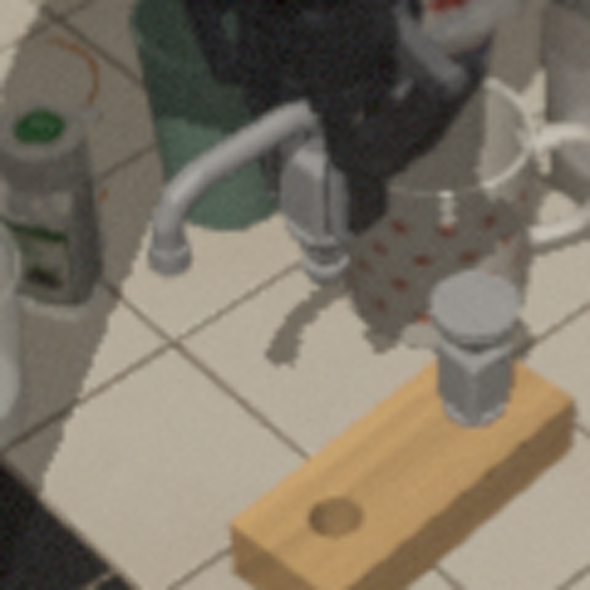

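```bash
cat > ins.py <<'E'
from h import *
q=down(np.pi/2+.04); c=np.array([.498,.2052])
arm.reach([*c,.196],q); st("above")
arm.line_to([*c,.175],feed=.08)
for dx,dy in((0,0),(.0015,0),(-.0015,0),(0,.0015),(0,-.0015),(.003,0),(-.003,0)):
    p=c+[dx,dy]
    arm.line_to([*p,.173],feed=.06)
    hit=arm.line_to([*p,.150],feed=.03,max_force=6); o=st(f"{dx} {dy} {hit}")
    if not hit or o["position"][2]<.155: break
E
python3 ins.py
```

```text
above t17.15 [0.4984 0.2059 0.1963] [-0.1  0.4 -1.6] w0.281 g38
0 0 False t18.73 [0.4981 0.2052 0.1501] [ 0.1  0.3 -2.1] w0.285 g38
```

```bash
python3 - <<'E'
from h import *
arm.close_gripper(80); o=st(); p=[.498,.2052]
for z in(.145,.1415,.1400,.1390,.138):
    hit=arm.line_to([*p,z],feed=.02,max_force=14); o=st(f"{z} {hit}")
    if hit: break
arm.wait(.3); st()
f=arm.grab_frame("scene"); cv2.imwrite("pics/k1.png",cv2.resize(f["pixels"][190:290,340:440,::-1],(590,590),interpolation=cv2.INTER_CUBIC))
E
```

```text
t18.95 [0.4981 0.2052 0.1502] [-0.5  0.1 -1.9] w0.271 g79
0.145 False t19.35 [0.4985 0.2053 0.1453] [-0.5  0.6  2. ] w0.269 g80
0.1415 False t19.68 [0.4984 0.2053 0.1417] [ 0.3 -0.   3.3] w0.271 g80
0.14 False t19.93 [0.4985 0.2053 0.1406] [-0.5 -0.1  6.6] w0.273 g81
0.139 False t20.18 [0.4985 0.2053 0.1405] [-1.2 -0.9 13. ] w0.275 g82
0.138 False t20.43 [0.4985 0.2053 0.1405] [-3.9 -1.3 19.4] w0.268 g82
 t20.73 [0.4985 0.2053 0.1405] [-3.5 -1.3 19.2] w0.271 g82
```

View pics/k1.png

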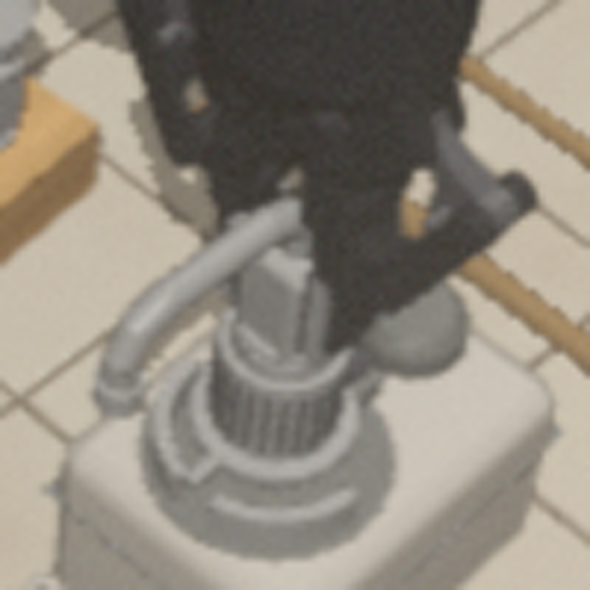

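The spout is in with its shoulder on the mouth: z stops hard at 0.1405, and the outlet is at about (115, 395), over the tray side. The sleeve is forward again, its top just under the shoulder at about (285, 340). I'll release, retreat and check with the networks.

```bash
python3 - <<'E'
from h import *
p=[.4985,.2053]
arm.line_to([*p,.1405],feed=.03); arm.open_gripper(); st("open")
arm.line_to([*p,.24],feed=.12); st("up")
arm.reach([.45,.40,.26],down(np.pi/2)); arm.wait(.3); st()
F={c:arm.grab_frame(c) for c in("scene","top")}
for n in("plug_seat","outlet","sleeve_mid"):
    rs=[]
    for c in F:
        m=arm.mark_of(n,c)
        if m: rs.append(ray(F[c],m[0]["xy"])); print(n,c,m[0]["xy"],round(m[0]["confidence"],2))
    if len(rs)==2: print("   ",*[np.round(v,4) for v in tri(rs)])
E
```

```text
open t21.65 [0.4985 0.2053 0.1404] [-0.8 -0.9  0.5] w0.998 g0
up t22.63 [0.4979 0.2052 0.2393] [-0.3 -0.2 -0.1] w1.005 g0
 t23.76 [0.4507 0.3988 0.2599] [0.1 0.4 0.4] w0.999 g0
plug_seat scene [388.2, 244.4] 0.94
plug_seat top [388.5, 205.4] 0.76
    [0.4953 0.2028 0.1522] 0.0016
outlet scene [365.5, 258.3] 0.85
outlet top [390.6, 240.7] 0.72
    [0.4327 0.2015 0.1683] 0.0049
sleeve_mid scene [384.2, 252.8] 0.76
sleeve_mid top [380.6, 204.0] 0.81
    [0.5042 0.2126 0.1127] 0.0009
```

```bash
python3 -c "
from plant import arm
print(arm.finish_job())"
```

```text
the job is handed in; nothing more can be done
None
```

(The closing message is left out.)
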